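# Chasing tools back into their tray bins

### The arm

A 6-joint arm with a two-finger parallel gripper is mounted at the origin on the work surface. World frame = base frame: x ahead of the robot, y to its left, z up, the work surface at z = 0. Lengths are in mm, angles in rad, forces in N, time in s.
With the tool pointing down it reaches from about 400 to 825 mm from the base axis. Payload 7 kg.
Tool frame: the origin (TCP) lies between the finger pads; the fingertips stand 11 mm ahead of it and the grasp point (between the pads) lies 8 mm behind it; z points along the fingers, y is the line along which they close (so a half turn about z gives the same grasp; the last joint's range is limited). The gripper opens to 88 mm and grips with 3 to 60 N. Pads are 19 mm wide; open, the fingers measure 130 mm over their backs; the gripper's body (78 mm by 193 mm) begins 47 mm behind the grasp point.
Start: joints at [-0.942, 0.359, 0.012, 0, -1.224, -0.288], TCP at [225.586, -636.165, 237.561] pointing down, gripper open.
Joint ranges: [-3.07, 3.07], [-1.43, 2.12], [-1.02, 1.25], [-3.03, 1.67], [-3.05, -0], [-3.03, 3.03]. Speed limits (rad/s): [2.39, 2.39, 3.01, 3.14, 3.14, 3.14].

### API

Orientations are given as a unit quaternion [x, y, z, w].
In Python, from station import r gives the robot as it stands.
- The arm moves only by the tool servo_tool, never from a script. Its argument "plan" is a list of rows, each a list of 7 numbers: the turn, a rotation vector about the tool's x, y, z in degrees, then the shift along the tool's x, y, z in m, then the finger opening in m, from 0 to 0.0876. In form: [[ax, ay, az, x, y, z, claw], ...]. A call has 1 to 20 rows; each row shifts and turns the commanded pose from where the row before left it, along the tool's axes as they then stand; what a row does not reach is not made up. A row lasts 1/8 s, in which the tool goes at most 62.5 mm and 10.7 degrees, less where a joint would pass 70% of its speed; a pose out of reach is approached as far as the arm can. A call is refused whole if a number of a shift passes 0.0625 or a number of a turn 10.7, either way. A call with a gripper value outside its range is refused whole. The fingers move at their own pace and stop on an object; "force" is the grip in N (left out, the last holds). Time passes only in rows, so rows that do not move let the fingers close. It gives the time, the measured TCP pose, the force, the opening and the grip force at its end, in the units of the state.
- r.get_obs(): the state, without advancing time (a new reading comes with each control period).
- r.camera(name): name is "scene" or "top" or "wrist"; returns a dict with "img" (400x640x3 uint8, blue, green, red), "fx", "fy", "cx", "cy" (pixels), "R" (3x3) and "t" (3): a world point X has camera coordinates R X + t; the wrist camera has in their place "mount" (4x4, takes a point from camera to tool coordinates, whose origin is the TCP and whose axes are the flange's). Camera axes: x right, y down, z forward; pixel columns grow to the right and rows downward; lengths in mm; the calibration is good to about 2 mm. A picture is of the moment at which its call begins: read the wrist's pose just before it. There is no depth.
- r.job_done(): hands the job in; it is judged then, once.
Trained networks look in a picture, given as the dict that the camera call returned (one of the last four; its "shot" number tells which), for a name from the list of things; names that differ only in an ending like _2 or _b are one class to them, and where a whole thing is asked for, a point or a joint stands for the part that bears it (a point fixed in the world has none). Each returns a list of dicts, best first, with "p" (0 to 1); they miss things now and then, are a little off and sometimes report something else, mostly with a low value. They report only what shows in the picture. A call takes as long as a camera call. They do not tell look-alikes from the thing itself.
- r.silhouettes(picture, thing): "pixels" (400x640 bool, what is visible of it) and "box" ([left, top, right, bottom] in pixels, round what is visible of it).
The state is a dict: "time": time; "qpos": joint angles; "dq": joint speeds; "joint_torque": joint torques, N m; "position": TCP position; "eef_rot": TCP orientation; "force": force on the tool from outside, world axes, zero at the start; "ft_torque": the same for the moment, N m; "finger_gap": finger opening in mm; "finger_force": force on a finger pad.
Only numpy, scipy, OpenCV 4.12 (cv2) and the standard library are available. Lean on these libraries where they do the work, as an engineer would, in place of code of your own. Each camera call takes 0.05 s, during which the arm holds its last target. There are 200 camera calls.

### The job

Tidy the bronze-chasing bench: put the three chasing tools into the wooden tray, each lying flat inside the bin made for its length (longest tool in the longest bin, middle tool in the middle-length bin, shortest tool in the shortest bin), and let go of them. Leave the two look-alikes, the sawn bar offcut and the stud with a nut on each end, where they lie on the bench.

Things in the scene. Friction and masses are not known exactly. Their poses are not given: they have to be found in the camera images.
- long_tool: The longest chasing tool: a steel octagonal bar 16 mm across flats with a flat flared blade (26 mm wide, 6 mm thick) at one end, 150 mm long overall, about 0.24 kg. Origin on the bar's axis at mid-length (8 mm above the bench as it lies), x along it towards the working end; grip there across two flats.
- middle_tool: The middle chasing tool, a centre punch: a steel octagonal bar 16 mm across flats, tapering to a sharp cone over the last 33 mm of one end, 115 mm long overall, about 0.17 kg. Origin on the bar's axis at mid-length (8 mm above the bench as it lies), x along it towards the working end; grip there across two flats.
- short_tool: The shortest chasing tool, a doming punch: a steel octagonal bar 16 mm across flats with a thin neck (9 mm) and small ball (15 mm) at one end over the last 26 mm, 80 mm long overall, about 0.1 kg. Origin on the bar's axis at mid-length (8 mm above the bench as it lies), x along it towards the working end; grip there across two flats.
- offcut: Look-alike, to be left alone: an offcut of the same octagonal steel bar, 16 mm across flats and 130 mm long, sawn square at both ends, with no working end. Origin at its centre, x along it.
- stud: Look-alike, to be left alone: a threaded steel clamp stud 110 mm long, 16 mm thick, with a hexagonal nut (24 mm across flats, 14 mm wide) on each end. Origin at its centre, x along it.
- tray: Fixed shallow pale-wood tray 208 x 268 x 22 mm with walls and floor 5 mm, holding the three bins. Origin at the centre of its underside on the bench, x and y along its 208 and 268 mm sides. The bins stand on its inner floor, so their rims are 19 mm and their inner floors 8 mm above the bench.
- long_bin: Shallow open brown-wood bin fixed in the tray, the longest of three: outer 180 x 82 x 14 mm, walls and floor 3 mm (inside 174 x 76 x 11 mm). Origin at the centre of its underside, x along its length; inner floor at z = 3 mm, rim at 14 mm. The bins lie side by side, parallel, 84 mm between centres, in any order. For the longest tool.
- middle_bin: Shallow open brown-wood bin fixed in the tray, the middle-length of three: outer 145 x 82 x 14 mm, walls and floor 3 mm (inside 139 x 76 x 11 mm). Origin at the centre of its underside, x along its length; inner floor at z = 3 mm, rim at 14 mm. The bins lie side by side, parallel, 84 mm between centres, in any order. For the middle tool.
- short_bin: Shallow open brown-wood bin fixed in the tray, the shortest of three: outer 110 x 82 x 14 mm, walls and floor 3 mm (inside 104 x 76 x 11 mm). Origin at the centre of its underside, x along its length; inner floor at z = 3 mm, rim at 14 mm. The bins lie side by side, parallel, 84 mm between centres, in any order. For the shortest tool.
Mind the look-alikes: they are no part of the job. Leave any red look-alike of the long_tool alone.

How it is judged (in metres and radians):
At the end, for the whole second after the job is handed in: Each tool lies flat on the floor of its own bin (its middle within 20 mm along and 34 mm across of the bin's centre, and 4 to 16 mm above the bin's underside; its length within 0.8 rad of the bin's), is released and at rest; the offcut and the stud are within 30 mm of where they started (x of long_tool in the frame of long_bin between -0.02 and 0.02 m and y of long_tool in the frame of long_bin between -0.034 and 0.034 m and z of long_tool in the frame of long_bin between 0.004 and 0.016 m and angle between the x axis of long_tool and the x axis of long_bin, either way round below 0.8 rad and linear speed of each of long_tool, middle_tool, short_tool below 0.02 m/s and angular speed of each of long_tool, middle_tool, short_tool below 0.3 rad/s and contact force between each of long_tool, middle_tool, short_tool and the fingers below 0.05 N and x of middle_tool in the frame of middle_bin between -0.02 and 0.02 m and y of middle_tool in the frame of middle_bin between -0.034 and 0.034 m and z of middle_tool in the frame of middle_bin between 0.004 and 0.016 m and angle between the x axis of middle_tool and the x axis of middle_bin, either way round below 0.8 rad and x of short_tool in the frame of short_bin between -0.02 and 0.02 m and y of short_tool in the frame of short_bin between -0.034 and 0.034 m and z of short_tool in the frame of short_bin between 0.004 and 0.016 m and angle between the x axis of short_tool and the x axis of short_bin, either way round below 0.8 rad and distance of each of offcut, stud from where it was at the start of the episode below 0.03 m); the robot touches nothing.
It fails at once if the sawn offcut is moved more than 30 mm (distance of offcut from where it was at the start of the episode above 0.03 m).
It fails at once if the stud with two nuts is moved more than 30 mm (distance of stud from where it was at the start of the episode above 0.03 m).
It also fails if it takes over 90 s, if anything falls off the work surface, if the arm or the gripper's body presses on something with over 40 N, if the wrist force passes 120 N, or if a joint passes its speed limit or range.

## Working session

There is one attempt and no reset: what is moved stays moved. The work goes in short steps, Python scripts to look and compute and a tool call to move; the robot and the scene stay as the last step left them, time stands still between calls to the robot, and variables do not carry over. Pictures are saved under pics/ and viewed, at most 14 in all, crops included, and the job is handed in when it is done.

Besides the shell and the picture viewer there is one more tool, called after "Request:" as name(argument=value, ...) on one line, values as JSON. servo_tool: Moves the arm, as the interface text tells. Its arguments: {"type":"object","properties":{"plan":{"type":"array","items":{"type":"array","items":{"type":"number"}}},"force":{"type":"number"}},"required":["plan"]}

```bash
ls; mkdir -p pics; cat > h.py <<'E'
import numpy as np, cv2
from station import r
NAMES=["long_tool","middle_tool","short_tool","offcut","stud","tray","long_bin","middle_bin","short_bin"]
def back(c,uv,z):
    d=np.array([(uv[0]-c["cx"])/c["fx"],(uv[1]-c["cy"])/c["fy"],1.])
    R=np.array(c["R"]);t=np.array(c["t"]).ravel();C=-R.T@t;w=R.T@d
    return C+w*(z-C[2])/w[2]
def ray(c,uv):
    d=np.array([(uv[0]-c["cx"])/c["fx"],(uv[1]-c["cy"])/c["fy"],1.])
    R=np.array(c["R"]);t=np.array(c["t"]).ravel();w=R.T@d
    return -R.T@t,w/np.linalg.norm(w)
E
python3 - <<'E'
from h import *
print(r.get_obs())
for n in("top","scene"):
    c=r.camera(n);im=c["img"].copy();cv2.imwrite(f"pics/{n}0.png",im)
    R=np.array(c["R"]);print(n,c["fx"],-R.T@np.array(c["t"]).ravel(),R[2])
    for k in NAMES:
        for s in r.silhouettes(c,k)[:4]:
            m=s["pixels"].astype(np.uint8)
            P=cv2.findNonZero(m)
            if P is None: continue
            q=cv2.minAreaRect(P)
            z=dict(tray=22,long_bin=19,middle_bin=19,short_bin=19).get(k,8)
            W=np.array([back(c,p,z)[:2] for p in cv2.boxPoints(q)])
            print(k,round(s["p"],2),np.round(s["box"]),"ctr",np.round(back(c,q[0],z)[:2]),"sides",np.round([np.linalg.norm(W[1]-W[0]),np.linalg.norm(W[2]-W[1])]),"n",len(P))
E
```

```text
pics
{'time': 0.0, 'qpos': array([-9.41907333e-01,  3.59375013e-01,  1.10347738e-02, -3.37967054e-04,
       -1.22408310e+00, -2.88130297e-01]), 'dq': array([-0.00186346, -0.00086939, -0.00085099, -0.00043068,  0.0003153 ,
        0.00108162]), 'joint_torque': array([-3.66342128e-04, -5.82713699e+01,  2.93048483e+01,  6.99690118e+00,
        6.88182103e-03, -1.54354439e-04]), 'position': array([ 225.41623013, -635.7422629 ,  236.62205653]), 'eef_rot': array([-1.69499441e-01,  9.85529935e-01,  7.99802269e-04, -2.17595658e-04]), 'force': array([-0.59794067,  0.10499943, -0.03787223]), 'ft_torque': array([-0.05172098,  0.02195308,  0.03096439]), 'finger_force': 0.0, 'finger_gap': 87.59014062693353}
top 370.5508003431554 [ 337.02370819  -29.47686863 1050.49527253] [ 0.11551234  0.01095897 -0.99324559]
long_tool 0.77 [217. 244. 248. 293.] ctr [278. 237.] sides [ 27. 150.] n 344
long_tool 0.73 [342. 234. 392. 266.] ctr [ 324. -136.] sides [ 24. 150.] n 315
long_tool 0.66 [327. 162. 339. 217.] ctr [491. -50.] sides [ 21. 143.] n 229
middle_tool 0.4 [214. 150. 253. 220.] ctr [516. 247.] side
[... 1200 characters left out ...]
21. 88.] n 358
offcut 0.76 [303. 254. 329. 319.] ctr [ 611. -134.] sides [ 20. 137.] n 617
offcut 0.35 [235. 229. 264. 275.] ctr [ 489. -226.] sides [ 29. 124.] n 505
stud 0.83 [235. 228. 264. 278.] ctr [ 489. -226.] sides [ 29. 123.] n 538
tray 0.76 [374. 151. 526. 242.] ctr [531. 239.] sides [371. 256.] n 3471
long_bin 0.7 [166. 260. 178. 302.] ctr [ 496. -378.] sides [20. 86.] n 350
long_bin 0.67 [414. 161. 486. 230.] ctr [526. 238.] sides [111. 217.] n 2394
middle_bin 0.73 [452. 161. 511. 212.] ctr [536. 325.] sides [101. 180.] n 1718
short_bin 0.83 [387. 178. 439. 223.] ctr [510. 157.] sides [ 98. 138.] n 1552
short_bin 0.65 [375. 150. 526. 244.] ctr [527. 241.] sides [370. 261.] n 3557
```

View pics/top0.png

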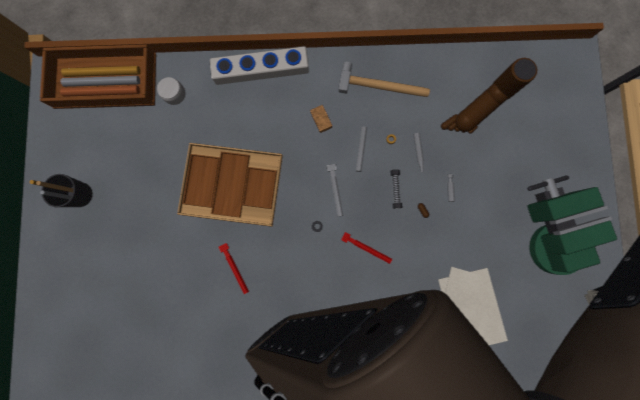

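View pics/scene0.png

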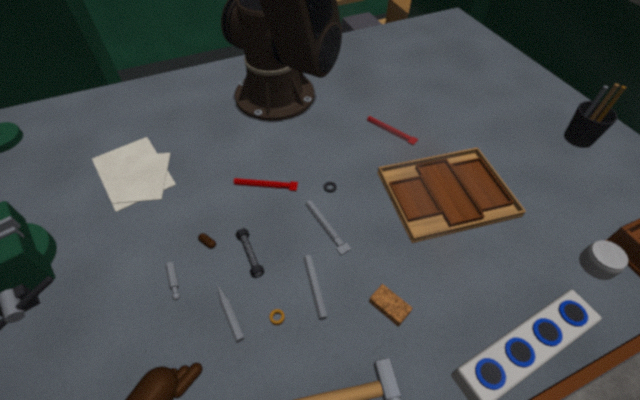

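The top view shows grey long_tool at (335,190), offcut (361,148), stud (396,188), middle punch (420,150), short punch (450,188). Two red look-alikes are at (235,268) and (366,248). The tray has the long bin in the centre (233,183), middle bin left (200,180) and short bin right (262,188). The scene view agrees.

```bash
cat >> h.py <<'E'
def ends(m):
    P=cv2.findNonZero(m).reshape(-1,2).astype(float);c=P.mean(0)
    u=np.linalg.svd(P-c,full_matrices=False)[2][0];s=(P-c)@u
    # midpoints of extreme ends along the axis
    return c+u*(s.min()-.5),c+u*(s.max()+.5)
def tri(c1,p1,c2,p2):
    a,d=ray(c1,p1);b,e=ray(c2,p2)
    s=np.linalg.lstsq(np.c_[d,-e],b-a,rcond=None)[0];A=a+d*s[0];B=b+e*s[1]
    return (A+B)/2,np.linalg.norm(A-B)
def go(x,y,z,ax_deg=None):
    """tool-frame turn & shift (m) to reach world x,y,z (mm) with finger-closing line across axis ax_deg"""
    from scipy.spatial.transform import Rotation as Ro
    o=r.get_obs();R=Ro.from_quat(o["eef_rot"]);M=R.as_matrix();t=0
    if ax_deg is not None:
        h=np.degrees(np.arctan2(M[1,0],M[0,0])) # tool x heading
        t=-((ax_deg-h+90)%180-90)
    M2=M@Ro.from_rotvec([0,0,np.radians(t)]).as_matrix()
    sh=M2.T@(np.array([x,y,z])-o["position"])/1000
    print("t",round(o["time"],2),"turn z",round(t,1),"(other way",round(t-180*np.sign(t),1),") shift after turn",np.round(sh,4),"q6",round(o["qpos"][5],2),"tilt",np.round(M[:,2],3),"gap",round(o["finger_gap"],1),"F",round(o["finger_force"],1))
E
python3 - <<'E'
from h import *
T=r.camera("top");S=r.camera("scene")
roi={"long_tool":((335,190),(328,226)),"middle_tool":((420,150),(231,315)),"short_tool":((450,188),(171,282)),"offcut":((361,148),(316,286)),"stud":((396,188),(250,253))}
def pick(c,k,p):
    for nm in [k]+[n for n in roi if n!=k]:
        for s in r.silhouettes(c,nm):
            m=s["pixels"];yy,xx=np.nonzero(m)
            if 40<len(xx)<900 and np.hypot(xx.mean()-p[0],yy.mean()-p[1])<9: return nm,m.astype(np.uint8)
    # bright blob fallback
    g=cv2.cvtColor(c["img"],cv2.COLOR_BGR2GRAY).astype(float);x,y=p
    w=g[y-28:y+28,x-13:x+13];m=np.zeros(g.shape,np.uint8);m[y-28:y+28,x-13:x+13]=(w>np.median(w)+18)
    n,l,st,ce=cv2.connectedComponentsWithStats(m);i=1+np.argmax(st[1:,4]);return "blob",(l==i).astype(np.uint8)
for k,(p,q) in roi.items():
    n1,m1=pick(T,k,p);n2,m2=pick(S,k,q)
    e1=ends(m1);e2=ends(m2)
    W1=[back(T,e,8) for e in e1];W2=[back(S,e,8) for e in e2]
    if np.linalg.norm(W1[0]-W2[0])>np.linalg.norm(W1[0]-W2[1]): e2=e2[::-1];W2=W2[::-1]
    X=[tri(T,a,S,b) for a,b in zip(e1,e2)]
    f=lambda W:(np.round((W[0]+W[1])[:2]/2,1),"len",round(np.linalg.norm(W[0]-W[1]),1),"ang",round(np.degrees(np.arctan2(*(W[0]-W[1])[1::-1]))%180,1))
    print(k,n1,n2,"top",f(W1),"scene",f(W2),"tri z",[np.round(x[0],0) for x in X],"gap",[round(x[1],1) for x in X])
for k,p,q in (("long_bin",(233,183),(450,195)),("middle_bin",(200,180),(482,187)),("short_bin",(262,188),(413,200))):
    w=[]
    for c,pp in((T,p),(S,q)):
        for s in r.silhouettes(c,k):
            yy,xx=np.nonzero(s["pixels"])
            if np.hypot(xx.mean()-pp[0],yy.mean()-pp[1])<7:
                G=np.array([back(c,(x,y),19)[:2] for x,y in zip(xx,yy)],np.float32);rc=cv2.minAreaRect(G)
                w.append((xx.mean(),yy.mean()));print(k,np.round(rc[0],1),np.round(rc[1]),round(rc[2],1));break
    if len(w)==2: print("  tri",np.round(tri(T,w[0],S,w[1])[0],1))
go(490,-50,100,90)
E
```

```text
long_tool long_tool long_tool top (array([491.1, -52.7]), 'len', np.float64(154.3), 'ang', np.float64(8.8)) scene (array([491.1, -55.9]), 'len', np.float64(156.8), 'ang', np.float64(8.4)) tri z [array([568., -42.,   5.]), array([414., -66.,   8.])] gap [np.float64(2.7), np.float64(3.2)]
middle_tool middle_tool middle_tool top (array([ 595.3, -295. ]), 'len', np.float64(112.4), 'ang', np.float64(4.6)) scene (array([ 594.4, -298.5]), 'len', np.float64(118.1), 'ang', np.float64(5.0)) tri z [array([ 652., -293.,    4.]), array([ 538., -301.,   11.])] gap [np.float64(2.1), np.float64(4.8)]
short_tool short_tool short_tool top (array([ 488.1, -378.5]), 'len', np.float64(80.4), 'ang', np.float64(179.5)) scene (array([ 486.8, -380.5]), 'len', np.float64(87.9), 'ang', np.float64(179.8)) tri z [array([ 529., -381.,    4.]), array([ 447., -378.,   13.])] gap [np.float64(1.3), np.float64(2.9)]
offcut offcut offcut top (array([ 609. , -130.7]), 'len', np.float64(131.2), 'ang', np.float64(170.7)) scene (array([ 608.4, -133.7]), 'len', np.float64(134.9), 'ang', np.float64(170.4)) tri z [array([ 674., -143.,    5.]), array([ 543., -121.,   10.])] gap [np.float64(2.9), np.float64(3.0)]
stud stud stud top (array([ 488.8, -224.2]), 'len', np.float64(117.7), 'ang', np.float64(179.5)) scene (array([ 487.2, -226. ]), 'len', np.float64(122.9), 'ang', np.float64(0.6)) tri z [array([ 548., -225.,    6.]), array([ 429., -225.,   12.])] gap [np.float64(0.3), np.float64(4.0)]
long_bin [514.3 244. ] [ 88. 184.] 80.6
long_bin [520.7 238.4] [ 88. 185.] 81.1
  tri [5.177e+02 2.507e+02 4.000e-01]
middle_bin [528.1 328.1] [ 84. 145.] 81.0
middle_bin [533.8 324.2] [ 88. 157.] 80.6
  tri [530.1 334.4   4.2]
short_bin [502.3 161.6] [ 86. 112.] 79.9
short_bin [508. 158.] [ 88. 119.] 81.1
  tri [504.2 163.9   7.1]
t 1.9 turn z -70.5 (other way 109.5 ) shift after turn [-0.5861 -0.2644  0.1376] q6 -0.29 tilt [-0.  0. -1.] gap 87.7 F 0.0
```

```bash
python3 -c "
from h import *
go(491,-54,110,8.6)"
```

```text
t 1.9 turn z 10.9 (other way -169.1 ) shift after turn [-0.3495  0.5359  0.1276] q6 -0.29 tilt [-0.  0. -1.] gap 87.7 F 0.0
```

Request:
servo_tool(plan=[[0, 0, 5.45, 0, 0, 0, 0.05], [0, 0, 5.45, 0, 0, 0, 0.05], [0, 0, 0, -0.0291, 0.0447, 0, 0.05], [0, 0, 0, -0.0291, 0.0447, 0, 0.05], [0, 0, 0, -0.0291, 0.0447, 0, 0.05], [0, 0, 0, -0.0291, 0.0447, 0, 0.05], [0, 0, 0, -0.0291, 0.0447, 0, 0.05], [0, 0, 0, -0.0291, 0.0447, 0, 0.05], [0, 0, 0, -0.0291, 0.0447, 0, 0.05], [0, 0, 0, -0.0291, 0.0447, 0, 0.05], [0, 0, 0, -0.0291, 0.0447, 0, 0.05], [0, 0, 0, -0.0291, 0.0447, 0, 0.05], [0, 0, 0, -0.0291, 0.0447, 0, 0.05], [0, 0, 0, -0.0291, 0.0447, 0, 0.05], [0, 0, 0, 0, 0, 0.043, 0.05], [0, 0, 0, 0, 0, 0.043, 0.05], [0, 0, 0, 0, 0, 0.0416, 0.05], [0, 0, 0, 0, 0, 0, 0.05]])

```text
time: 4.15
position: [488.3, -53.9, 107.8]
eef_rot: [-0.075, 0.997, -0.0, -0.003]
force: [0.4, -0.3, 0.2]
finger_gap: 50.1
finger_force: 0.0
```

```bash
cat >> h.py <<'E'
def wrist():
    from scipy.spatial.transform import Rotation as Ro
    o=r.get_obs();c=dict(r.camera("wrist"));M=np.array(c["mount"]);T=np.eye(4)
    T[:3,:3]=Ro.from_quat(o["eef_rot"]).as_matrix();T[:3,3]=o["position"]
    W=np.linalg.inv(T@M);c["R"]=W[:3,:3];c["t"]=W[:3,3];return c
def wm(c,k,z=8,nmax=3):
    for s in r.silhouettes(c,k)[:nmax]:
        yy,xx=np.nonzero(s["pixels"])
        if len(xx)<50: continue
        G=np.array([back(c,p,z)[:2] for p in np.argwhere(s["pixels"])[::3,::-1]],np.float32)
        q=cv2.minAreaRect(G);(w,h),a=q[1],q[2]
        print(k,round(s["p"],2),np.round(s["box"]),"world ctr",np.round(q[0],1),"size",np.round(q[1],1),"ang",round((a if w>h else a+90)%180,1))
E
python3 - <<'E'
from h import *
go(491,-54,14,8.6)
c=wrist();cv2.imwrite("pics/w1.png",c["img"]);wm(c,"long_tool");print(-np.array(c["R"]).T@c["t"])
E
```

```text
t 4.15 turn z 0.0 (other way -180.0 ) shift after turn [-0.0032 -0.0005  0.0937] q6 -1.71 tilt [-0.006 -0.001 -1.   ] gap 50.1 F 0.0
long_tool 0.66 [298. 105. 332. 276.] world ctr [484.9 -58. ] size [135.1  25.2] ang 8.5
long_tool 0.59 [281.   0. 334.  36.] world ctr [362.  -82.7] size [21.8 32. ] ang 98.6
[414.14794211 -66.34323278 254.51143771]
```

View pics/w1.png

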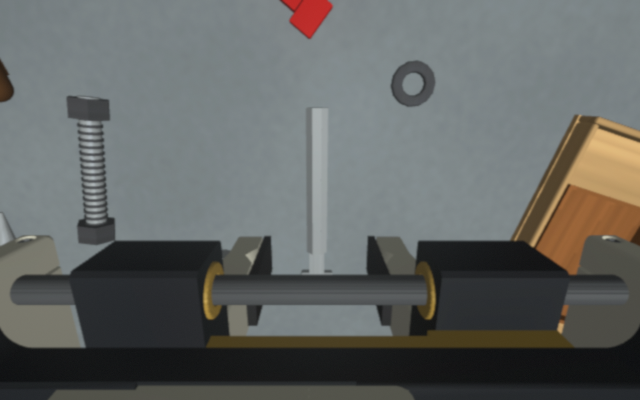

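The wrist view shows the grey long tool's shank at column 317, rows 108–275. It is centred between the fingers (about 270–370), with the stud at left (92,170) and the tray at right.

Request:
servo_tool(plan=[[0, 0, 0, -0.003, -0.0005, 0.03, 0.05], [0, 0, 0, 0, 0, 0.03, 0.05], [0, 0, 0, 0, 0, 0.02, 0.05], [0, 0, 0, 0, 0, 0.0137, 0.05], [0, 0, 0, 0, 0, 0, 0.05], [0, 0, 0, 0, 0, 0, 0.0], [0, 0, 0, 0, 0, 0, 0.0], [0, 0, 0, 0, 0, 0, 0.0], [0, 0, 0, 0, 0, 0, 0.0], [0, 0, 0, 0, 0, 0, 0.0], [0, 0, 0, 0, 0, -0.01, 0.0], [0, 0, 0, 0, 0, -0.03, 0.0], [0, 0, 0, 0, 0, -0.05, 0.0], [0, 0, 0, 0, 0, 0, 0.0]], force=40)

```text
time: 6.0
position: [495.8, -53.0, 110.1]
eef_rot: [-0.075, 0.997, 0.001, 0.004]
force: [0.1, -0.0, -4.3]
finger_gap: 15.4
finger_force: 40.0
```

```bash
python3 -c "
from h import *
go(516,243,100,-9.4)"
```

```text
t 6.0 turn z 18.1 (other way -161.9 ) shift after turn [0.0285 0.2952 0.0107] q6 -1.71 tilt [ 0.007  0.002 -1.   ] gap 15.4 F 40.0
```

Request:
servo_tool(plan=[[0, 0, 9.05, 0, 0, 0, 0.0], [0, 0, 9.05, 0, 0, 0, 0.0], [0, 0, 0, 0.0048, 0.0492, 0, 0.0], [0, 0, 0, 0.0048, 0.0492, 0, 0.0], [0, 0, 0, 0.0048, 0.0492, 0, 0.0], [0, 0, 0, 0.0048, 0.0492, 0, 0.0], [0, 0, 0, 0.0048, 0.0492, 0, 0.0], [0, 0, 0, 0.0048, 0.0492, 0, 0.0], [0, 0, 0, 0, 0, 0, 0], [0, 0, 0, 0, 0, 0, 0], [0, 0, 0, 0, 0, 0, 0]])

```text
time: 7.38
position: [513.2, 241.3, 105.8]
eef_rot: [0.083, 0.997, -0.0, -0.0]
force: [0.6, -0.2, -3.5]
finger_gap: 14.9
finger_force: 40.0
```

```bash
python3 - <<'E'
from h import *
go(516,243,25,-9.4)
c=wrist();cv2.imwrite("pics/w2.png",c["img"])
for k in("long_bin","middle_bin","short_bin"): wm(c,k,19,1)
print(r.get_obs()["position"])
E
```

```text
t 7.38 turn z -0.1 (other way 179.9 ) shift after turn [-0.0026  0.0022  0.0808] q6 -2.52 tilt [-0.001 -0.001 -1.   ] gap 14.9 F 40.0
long_bin 0.69 [258.  83. 380. 313.] world ctr [516.7 241.9] size [ 82.7 179.2] ang 171.4
middle_bin 0.57 [377. 108. 505. 258.] world ctr [512.8 326.3] size [ 84.3 111. ] ang 171.1
short_bin 0.91 [142. 138. 273. 252.] world ctr [491.1 162.2] size [84.  85.9] ang 171.7
[513.64727866 241.70648384 106.38205953]
```

View pics/w2.png

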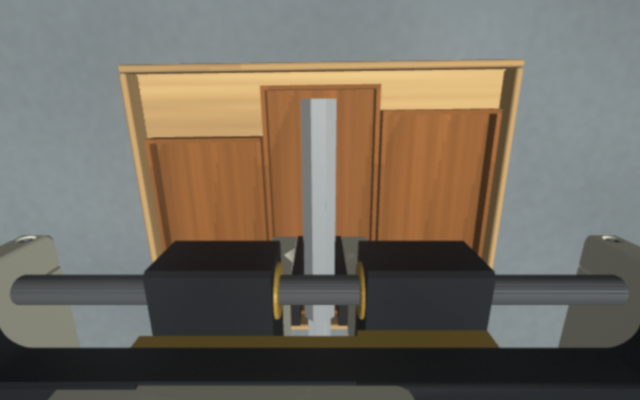

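Wrist view: long tool held straight, its near end at (318,98), over the long bin (263–380, rows 85–). The short bin is left and the middle bin right.

```bash
python3 - <<'E'
from h import *
c=wrist();o=r.get_obs()
for z in(100,108):
    p=back(c,(318,98),z);u=np.array([np.cos(np.radians(-9)),np.sin(np.radians(-9)),0])
    print("end",p,"centre",p+75*u)
E
```

```text
end [438.07823847 253.34742161 100.        ] centre [512.15486402 241.61483673 100.        ]
end [438.11700616 253.35257243 108.        ] centre [512.1936317  241.61998756 108.        ]
```

Request:
servo_tool(plan=[[0, 0, 0, -0.0045, 0, 0.03, 0.0], [0, 0, 0, 0, 0, 0.03, 0.0], [0, 0, 0, 0, 0, 0.012, 0.0], [0, 0, 0, 0, 0, 0.01, 0.0], [0, 0, 0, 0, 0, 0, 0.0], [0, 0, 0, 0, 0, 0, 0.0], [0, 0, 0, 0, 0, 0, 0.026], [0, 0, 0, 0, 0, 0, 0.026], [0, 0, 0, 0, 0, 0, 0.026], [0, 0, 0, 0, 0, -0.01, 0.026], [0, 0, 0, 0, 0, -0.04, 0.03], [0, 0, 0, 0, 0, -0.05, 0.05], [0, 0, 0, 0, 0, -0.05, 0.05], [0, 0, 0, 0, 0, 0, 0.05]])

```text
time: 9.38
position: [520.2, 243.2, 179.7]
eef_rot: [0.082, 0.997, 0.003, 0.003]
force: [0.1, -0.8, -0.5]
finger_gap: 49.2
finger_force: 0.0
```

```bash
python3 - <<'E'
from h import *
go(595,-297,110,4.8)
c=wrist();cv2.imwrite("pics/w3.png",c["img"])
for k in("long_bin","middle_bin","short_bin"): wm(c,k,19,1)
wm(c,"long_tool",16,2)
E
```

```text
t 9.38 turn z -14.2 (other way 165.8 ) shift after turn [-0.0288 -0.5449  0.0673] q6 -2.51 tilt [ 0.007  0.006 -1.   ] gap 49.2 F 0.0
long_bin 0.81 [267.  77. 361. 265.] world ctr [516.9 241.6] size [ 81.7 179.4] ang 171.1
middle_bin 0.82 [358.  97. 459. 248.] world ctr [529.7 323.5] size [ 83.5 144.3] ang 171.2
short_bin 0.83 [178. 118. 276. 231.] world ctr [503.7 159.8] size [ 84.2 110.5] ang 171.5
long_tool 0.55 [303.  94. 327. 249.] world ctr [517.5 241.4] size [ 24.7 151.3] ang 170.3
```

View pics/w3.png

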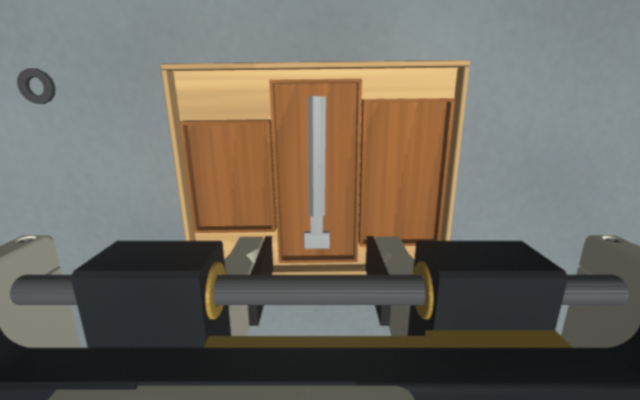

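The long tool lies flat in the centre of its bin, (318,172) in the picture, and the measured bin sizes match the text. Next is the middle tool.

Request:
servo_tool(plan=[[0, 0, -7.1, 0, 0, 0, 0.05], [0, 0, -7.1, 0, 0, 0, 0.05], [0, 0, 0, -0.0029, -0.0545, 0, 0.05], [0, 0, 0, -0.0029, -0.0545, 0, 0.05], [0, 0, 0, -0.0029, -0.0545, 0, 0.05], [0, 0, 0, -0.0029, -0.0545, 0, 0.05], [0, 0, 0, -0.0029, -0.0545, 0, 0.05], [0, 0, 0, -0.0029, -0.0545, 0, 0.05], [0, 0, 0, -0.0029, -0.0545, 0, 0.05], [0, 0, 0, -0.0029, -0.0545, 0, 0.05], [0, 0, 0, -0.0029, -0.0545, 0, 0.05], [0, 0, 0, -0.0029, -0.0545, 0, 0.05], [0, 0, 0, 0, 0, 0.0336, 0.05], [0, 0, 0, 0, 0, 0.0336, 0.05], [0, 0, 0, 0, 0, 0, 0.05], [0, 0, 0, 0, 0, 0, 0.05], [0, 0, 0, 0, 0, 0, 0.05]])

```text
time: 11.75
position: [592.8, -299.1, 108.7]
eef_rot: [-0.042, 0.999, -0.0, 0.001]
force: [-0.7, -0.1, -0.0]
finger_gap: 50.1
finger_force: 0.0
```

```bash
python3 - <<'E'
from h import *
go(595,-297,14,4.8)
c=wrist();cv2.imwrite("pics/w4.png",c["img"]);wm(c,"middle_tool");wm(c,"short_tool",8,1)
E
```

```text
t 11.75 turn z -0.0 (other way 180.0 ) shift after turn [-0.0021  0.002   0.0947] q6 -1.31 tilt [ 0.002 -0.001 -1.   ] gap 50.1 F 0.0
middle_tool 0.7 [308. 122. 330. 270.] world ctr [ 593.9 -300.2] size [119.2  16.1] ang 5.2
middle_tool 0.69 [507. 154. 569. 242.] world ctr [ 580.1 -130.1] size [21.3 71. ] ang 170.3
short_tool 0.93 [199.   0. 227. 110.] world ctr [ 494.5 -381.7] size [70.2 17.4] ang 0.3
```

View pics/w4.png

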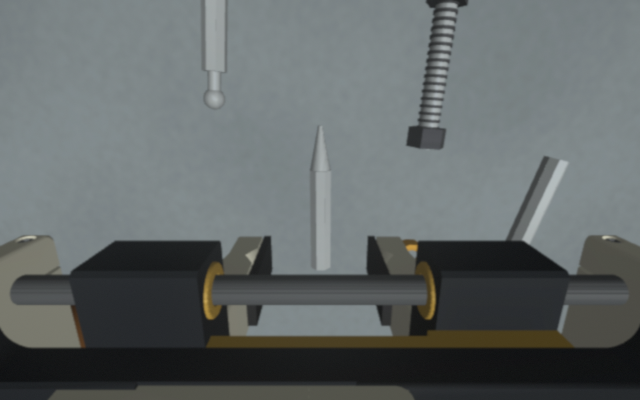

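The middle punch is at column 320, rows 125–270, centred between the fingers. The short punch's ball end is at (214,100).

Request:
servo_tool(plan=[[0, 0, 0, -0.001, 0, 0.03, 0.05], [0, 0, 0, 0, 0, 0.03, 0.05], [0, 0, 0, 0, 0, 0.02, 0.05], [0, 0, 0, 0, 0, 0.0145, 0.05], [0, 0, 0, 0, 0, 0, 0.05], [0, 0, 0, 0, 0, 0, 0.0], [0, 0, 0, 0, 0, 0, 0.0], [0, 0, 0, 0, 0, 0, 0.0], [0, 0, 0, 0, 0, 0, 0.0], [0, 0, 0, 0, 0, 0, 0.0], [0, 0, 0, 0, 0, -0.01, 0.0], [0, 0, 0, 0, 0, -0.03, 0.0], [0, 0, 0, 0, 0, -0.05, 0.0], [0, 0, 0, 0, 0, 0, 0.0], [0, 0, 0, 0, 0, 0, 0.0]], force=40)

```text
time: 13.78
position: [592.5, -298.8, 102.8]
eef_rot: [-0.041, 0.999, 0.0, 0.0]
force: [-0.1, -0.7, -1.0]
finger_gap: 15.1
finger_force: 40.0
```

```bash
python3 -c "
from h import *
go(529.7,323.5,105,-8.8)"
```

```text
t 13.78 turn z 13.5 (other way -166.5 ) shift after turn [ 0.1573  0.6054 -0.002 ] q6 -1.31 tilt [ 0.  0. -1.] gap 15.1 F 40.0
```

Request:
servo_tool(plan=[[0, 0, 6.75, 0, 0, 0, 0.0], [0, 0, 6.75, 0, 0, 0, 0.0], [0, 0, 0, 0.0131, 0.0504, 0, 0.0], [0, 0, 0, 0.0131, 0.0504, 0, 0.0], [0, 0, 0, 0.0131, 0.0504, 0, 0.0], [0, 0, 0, 0.0131, 0.0504, 0, 0.0], [0, 0, 0, 0.0131, 0.0504, 0, 0.0], [0, 0, 0, 0.0131, 0.0504, 0, 0.0], [0, 0, 0, 0.0131, 0.0504, 0, 0.0], [0, 0, 0, 0.0131, 0.0504, 0, 0.0], [0, 0, 0, 0.0131, 0.0504, 0, 0.0], [0, 0, 0, 0.0131, 0.0504, 0, 0.0], [0, 0, 0, 0.0131, 0.0504, 0, 0.0], [0, 0, 0, 0.0131, 0.0504, 0, 0.0], [0, 0, 0, 0, 0, 0, 0.0], [0, 0, 0, 0, 0, 0, 0.0], [0, 0, 0, 0, 0, 0, 0.0]])

```text
time: 15.9
position: [529.5, 321.5, 102.0]
eef_rot: [0.077, 0.997, -0.001, -0.0]
force: [-0.1, -0.0, -1.0]
finger_gap: 15.2
finger_force: 40.0
```

```bash
python3 - <<'E'
from h import *
go(529.7,323.5,24,-8.8)
z=r.get_obs()["position"][2]-6
c=wrist();cv2.imwrite("pics/w5.png",c["img"]);wm(c,"middle_tool",z,2);wm(c,"middle_bin",19,1)
E
```

```text
t 15.9 turn z -0.0 (other way 180.0 ) shift after turn [0.0001 0.0021 0.078 ] q6 -2.59 tilt [-0.001 -0.001 -1.   ] gap 15.2 F 40.0
middle_tool 0.89 [300. 140. 335. 337.] world ctr [525.1 321.3] size [ 16.8 106.5] ang 170.8
middle_bin 0.62 [265. 104. 390. 240.] world ctr [506.7 328.2] size [81.5 97.6] ang 171.1
```

View pics/w5.png

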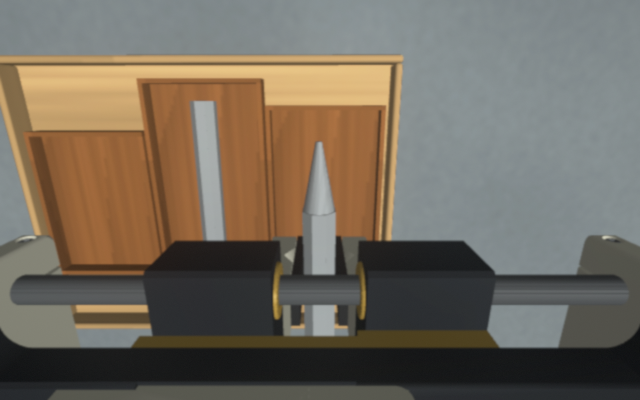

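The middle punch is held with its tip at (320,142), centred over the middle bin (268–385).

Request:
servo_tool(plan=[[0, 0, 0, 0, 0.002, 0.03, 0.0], [0, 0, 0, 0, 0, 0.03, 0.0], [0, 0, 0, 0, 0, 0.01, 0.0], [0, 0, 0, 0, 0, 0.008, 0.0], [0, 0, 0, 0, 0, 0, 0.0], [0, 0, 0, 0, 0, 0, 0.0], [0, 0, 0, 0, 0, 0, 0.026], [0, 0, 0, 0, 0, 0, 0.026], [0, 0, 0, 0, 0, 0, 0.026], [0, 0, 0, 0, 0, -0.01, 0.026], [0, 0, 0, 0, 0, -0.04, 0.03], [0, 0, 0, 0, 0, -0.05, 0.05], [0, 0, 0, 0, 0, -0.05, 0.05], [0, 0, 0, 0, 0, 0, 0.05], [0, 0, 0, 0, 0, 0, 0.05]])

```text
time: 17.92
position: [529.8, 324.6, 175.1]
eef_rot: [0.077, 0.997, 0.0, 0.0]
force: [0.6, -0.3, -0.3]
finger_gap: 49.6
finger_force: 0.0
```

```bash
python3 - <<'E'
from h import *
go(488,-381,110,0)
c=wrist();cv2.imwrite("pics/w6.png",c["img"])
wm(c,"middle_tool",16,3)
E
```

```text
t 17.93 turn z -8.8 (other way 171.2 ) shift after turn [ 0.0418 -0.7057  0.0645] q6 -2.59 tilt [ 0.     0.001 -1.   ] gap 49.6 F 0.0
middle_tool 0.91 [310. 118. 329. 245.] world ctr [531.1 323.5] size [ 16.3 117.2] ang 171.5
```

View pics/w6.png

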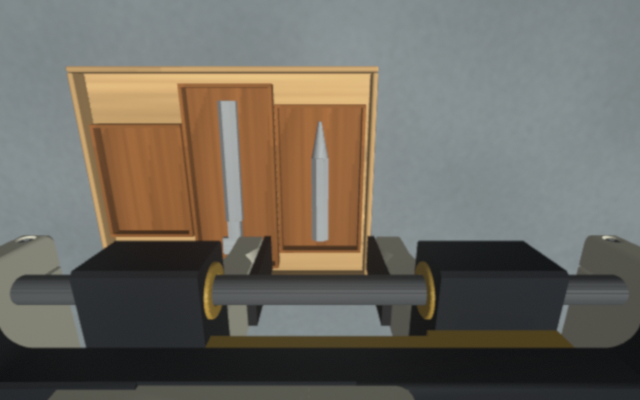

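The middle punch lies flat in its bin at (320,180). Next is the short tool.

Request:
servo_tool(plan=[[0, 0, -8.8, 0, 0, 0, 0.05], [0, 0, 0, 0.0032, -0.0543, 0, 0.05], [0, 0, 0, 0.0032, -0.0543, 0, 0.05], [0, 0, 0, 0.0032, -0.0543, 0, 0.05], [0, 0, 0, 0.0032, -0.0543, 0, 0.05], [0, 0, 0, 0.0032, -0.0543, 0, 0.05], [0, 0, 0, 0.0032, -0.0543, 0, 0.05], [0, 0, 0, 0.0032, -0.0543, 0, 0.05], [0, 0, 0, 0.0032, -0.0543, 0, 0.05], [0, 0, 0, 0.0032, -0.0543, 0, 0.05], [0, 0, 0, 0.0032, -0.0543, 0, 0.05], [0, 0, 0, 0.0032, -0.0543, 0, 0.05], [0, 0, 0, 0.0032, -0.0543, 0, 0.05], [0, 0, 0, 0.0032, -0.0543, 0, 0.05], [0, 0, 0, 0, 0, 0.0322, 0.05], [0, 0, 0, 0, 0, 0.0322, 0.05], [0, 0, 0, 0, 0, 0, 0.05], [0, 0, 0, 0, 0, 0, 0.05], [0, 0, 0, 0, 0, 0, 0.05]])

```text
time: 20.4
position: [489.7, -381.4, 111.6]
eef_rot: [-0.001, 1.0, -0.001, 0.001]
force: [0.3, -0.3, -0.7]
finger_gap: 49.8
finger_force: 0.0
```

```bash
python3 - <<'E'
from h import *
go(487,-381,14,0)
c=wrist();cv2.imwrite("pics/w7.png",c["img"]);wm(c,"short_tool",8,2)
E
```

```text
t 20.4 turn z 0.1 (other way -179.9 ) shift after turn [0.0029 0.0005 0.0976] q6 -1.22 tilt [ 0.002 -0.001 -1.   ] gap 49.8 F 0.0
short_tool 0.89 [310. 149. 328. 246.] world ctr [ 489.4 -382.1] size [80.4 15.3] ang 0.5
```

View pics/w7.png

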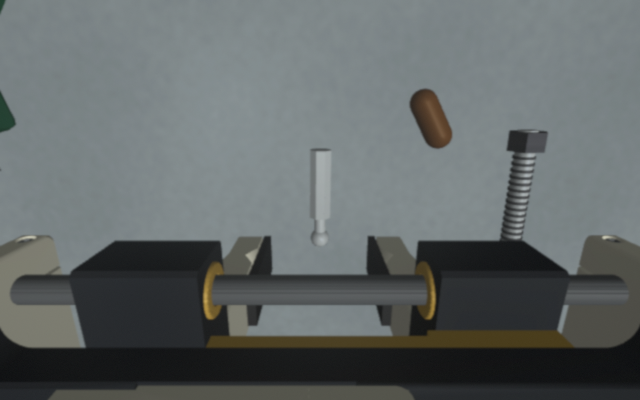

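The short punch is at column 320, rows 149–246, fully visible, 80 mm long and centred between the fingers.

Request:
servo_tool(plan=[[0, 0, 0, 0.003, 0, 0.03, 0.05], [0, 0, 0, 0, 0, 0.03, 0.05], [0, 0, 0, 0, 0, 0.02, 0.05], [0, 0, 0, 0, 0, 0.0174, 0.05], [0, 0, 0, 0, 0, 0, 0.05], [0, 0, 0, 0, 0, 0, 0.0], [0, 0, 0, 0, 0, 0, 0.0], [0, 0, 0, 0, 0, 0, 0.0], [0, 0, 0, 0, 0, 0, 0.0], [0, 0, 0, 0, 0, 0, 0.0], [0, 0, 0, 0, 0, -0.01, 0.0], [0, 0, 0, 0, 0, -0.03, 0.0], [0, 0, 0, 0, 0, -0.05, 0.0], [0, 0, 0, 0, 0, 0, 0.0], [0, 0, 0, 0, 0, 0, 0.0]], force=40)

```text
time: 22.38
position: [485.5, -381.0, 103.1]
eef_rot: [-0.0, 1.0, 0.0, 0.0]
force: [-0.3, 0.5, -1.5]
finger_gap: 15.5
finger_force: 40.0
```

```bash
python3 -c "
from h import *
go(502,159.8,105,-8.7)"
```

```text
t 22.38 turn z 8.7 (other way -171.3 ) shift after turn [ 0.0655  0.5371 -0.0018] q6 -1.22 tilt [ 0.001  0.    -1.   ] gap 15.5 F 40.0
```

Request:
servo_tool(plan=[[0, 0, 8.7, 0, 0, 0, 0.0], [0, 0, 0, 0.0066, 0.0537, 0, 0.0], [0, 0, 0, 0.0066, 0.0537, 0, 0.0], [0, 0, 0, 0.0066, 0.0537, 0, 0.0], [0, 0, 0, 0.0066, 0.0537, 0, 0.0], [0, 0, 0, 0.0066, 0.0537, 0, 0.0], [0, 0, 0, 0.0066, 0.0537, 0, 0.0], [0, 0, 0, 0.0066, 0.0537, 0, 0.0], [0, 0, 0, 0.0066, 0.0537, 0, 0.0], [0, 0, 0, 0.0066, 0.0537, 0, 0.0], [0, 0, 0, 0.0066, 0.0537, 0, 0.0], [0, 0, 0, 0, 0, 0, 0.0], [0, 0, 0, 0, 0, 0, 0.0], [0, 0, 0, 0, 0, 0, 0.0]])

```text
time: 24.12
position: [501.0, 158.3, 102.2]
eef_rot: [0.076, 0.997, -0.0, -0.001]
force: [-0.1, -0.2, -0.5]
finger_gap: 15.4
finger_force: 40.0
```

```bash
python3 - <<'E'
from h import *
go(500.5,159.8,24,-8.7)
z=r.get_obs()["position"][2]-6
c=wrist();cv2.imwrite("pics/w8.png",c["img"]);wm(c,"short_tool",z,2);wm(c,"short_bin",19,1)
E
```

```text
t 24.12 turn z -0.0 (other way 180.0 ) shift after turn [0.0007 0.0014 0.0782] q6 -2.4 tilt [-0.001 -0.001 -1.   ] gap 15.4 F 40.0
short_tool 0.88 [302. 185. 335. 332.] world ctr [505.4 156.7] size [16.3 83.4] ang 171.2
short_bin 0.67 [263. 138. 382. 239.] world ctr [487.7 160.9] size [82.2 77.8] ang 81.2
```

View pics/w8.png

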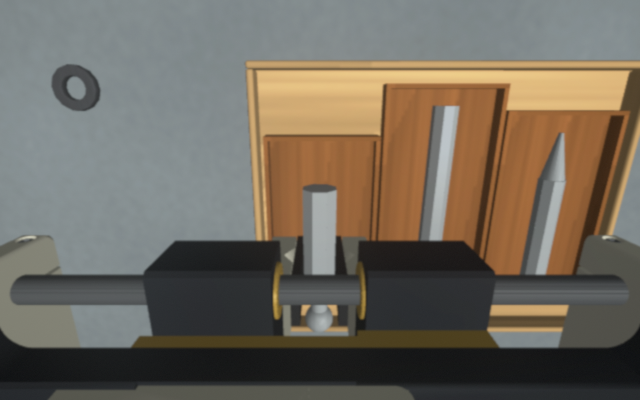

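The short punch is held, with its back end at (320,188), centred over the short bin (265–380). Lowering it now.

Request:
servo_tool(plan=[[0, 0, 0, 0.001, 0.0015, 0.03, 0.0], [0, 0, 0, 0, 0, 0.03, 0.0], [0, 0, 0, 0, 0, 0.01, 0.0], [0, 0, 0, 0, 0, 0.008, 0.0], [0, 0, 0, 0, 0, 0, 0.0], [0, 0, 0, 0, 0, 0, 0.0], [0, 0, 0, 0, 0, 0, 0.026], [0, 0, 0, 0, 0, 0, 0.026], [0, 0, 0, 0, 0, 0, 0.026], [0, 0, 0, 0, 0, -0.01, 0.026], [0, 0, 0, 0, 0, -0.04, 0.03], [0, 0, 0, 0, 0, -0.05, 0.05], [0, 0, 0, 0, 0, -0.05, 0.05], [0, 0, 0, 0, 0, 0, 0.05], [0, 0, 0, 0, 0, 0, 0.05]])

```text
time: 26.15
position: [500.4, 161.1, 175.1]
eef_rot: [0.076, 0.997, 0.0, 0.0]
force: [-0.0, 0.8, -0.0]
finger_gap: 50.2
finger_force: 0.0
```

```bash
python3 - <<'E'
from h import *
c=wrist();cv2.imwrite("pics/w9.png",c["img"])
for k in("long_tool","middle_tool","short_tool"): wm(c,k,16,1)
s=r.camera("scene");wm(s,"offcut",8,2);wm(s,"stud",8,1)
E
```

```text
long_tool 0.96 [ 0. 48. 42. 84.] world ctr [356.9 -78.9] size [33.7 25.8] ang 61.0
middle_tool 0.58 [471. 126. 506. 241.] world ctr [528.8 324.4] size [ 19.3 111.8] ang 170.7
short_tool 0.69 [310. 144. 327. 226.] world ctr [504.5 160.2] size [15.4 79.3] ang 170.8
offcut 0.63 [301. 257. 329. 322.] world ctr [ 607.8 -133.5] size [ 17.8 136.9] ang 170.7
stud 0.77 [239. 228. 264. 276.] world ctr [ 485.6 -224.2] size [ 26.9 120.8] ang 179.4
```

View pics/w9.png

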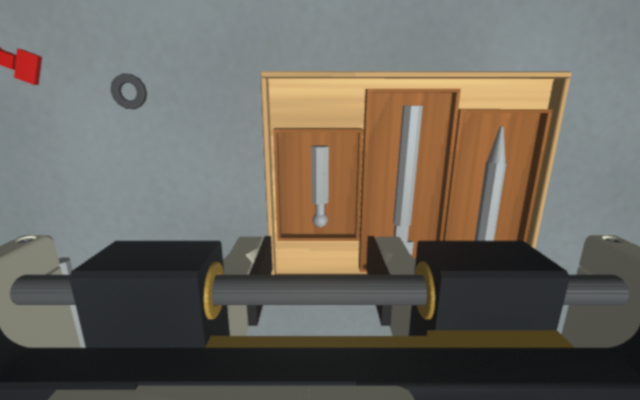

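All three tools lie flat in their own bins: short (320,185), long (410,175) and middle (492,185). The offcut and stud have not moved.

```bash
python3 -c "
from station import r
print(r.job_done())"
```

```text
the job is handed in; nothing more can be done
None
```

I put the three chasing tools flat in their own bins and let go of them, left the offcut, the stud and both red look-alikes alone, and handed in the job at about 26 s; no verdict was returned.

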